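# Set out masked glass for etching

## Robot

A 6-joint arm with a two-finger parallel gripper is mounted at the origin on the work surface. World frame = base frame: x ahead of the robot, y to its left, z up, the work surface at z = 0. Lengths are in m, angles in degrees, forces in N, time in s.
With the tool pointing down it reaches from about 0.325 to 0.925 m from the base axis. Payload 3.1 kg.
Tool frame: the origin (TCP) lies at the very end of the fingers, on their centre line; the grasp point (between the pads) lies 19 mm behind it (bot.grip_point_offset is the distance from the TCP to the grasp point, in m); z points along the fingers, y is the line along which they close (so a half turn about z gives the same grasp; the last joint's range is limited). The gripper opens to 85 mm and grips with 20 to 120 N. Pads are 22 mm wide; open, the fingers measure 114 mm over their backs; the gripper's body (76 mm by 85 mm) begins 54 mm behind the grasp point. The pads swing forward as they close: fully open they stand 13 mm farther back than shut.
Start: joints at [58.774, 12.427, 92.441, -0, 75.132, -6.429], TCP at [0.262, 0.567, 0.231] pointing down, gripper open.
Joint ranges: [-157.48, 157.48], [-44.54, 120.13], [17.64, 146.25], [-64.5, 244.5], [7.68, 150.69], [-147.95, 147.95]. Speed limits (degrees/s): [159.86, 159.86, 180, 180, 180, 180].

## Interface

Orientations are given as a 3x3 rotation matrix whose columns are the frame's x, y, z axes.
In Python, from plant import bot, eyes, finder gives the robot as it stands.
- The arm moves only by the tool move_arm, never from a script. Its argument "targets" is a list of rows, each an object of numbers: "tx", "ty", "tz": the shift along the tool's x, y, z in m; "spin": the turn about the tool's z in rad; "jaw": the closure in counts, from 0 (fully open) to 255 (shut). In form: [{"tx": .., "ty": .., "tz": .., "spin": .., "jaw": ..}, ...]. A call has 1 to 8 rows; each row shifts and turns the commanded pose from where the row before left it, along the tool's axes as they then stand; what a row does not reach is not made up. A row lasts 1/10 s, in which the tool goes at most 50 mm and 8.59 degrees, less where a joint would pass 70% of its speed; a pose out of reach is approached as far as the arm can. A call with a gripper value outside its range is refused whole. The fingers move at their own pace and stop on an object; "grip_force" is the grip in N (left out, the last holds). Time passes only in rows, so rows that do not move let the fingers close. It gives the time, the measured TCP pose, the force, the opening and the grip force at its end, in the units of the state.
- bot.get_obs(): the state, without advancing time (a new reading comes with each control period).
- eyes.get_image(name): name is "side" or "top" or "wrist"; returns (picture, depth): 420x560x3 uint8, red, green, blue; 420x560 float32, m along the optical axis (not along the pixel's ray), 0 where there is no reading.
- eyes.get_calibration(name): a dict with "fx", "fy", "cx", "cy" (pixels), "k1" (the pictures are not rectified: a ray, as slopes to the right and down, at radius r is drawn at 1 + k1 r^2 times it, then the intrinsics apply), "rvec" (rotation vector, rad) and "tvec" (3), from world to camera coordinates, as OpenCV has them; the wrist camera has in their place "tool_from_camera" (4x4, takes a point from camera to tool coordinates, whose origin is the TCP and whose axes are the flange's). Camera axes: x right, y down, z forward; pixel columns grow to the right and rows downward; lengths in m; the calibration is good to about 2 mm. A picture is of the moment at which its call begins: read the wrist's pose just before it. get_calibration takes no time and is no camera call.
- bot.job_done(): hands the job in; it is judged then, once.
Trained networks look in the newest picture that a camera, given by its name, has taken for a name from the list of things; names that differ only in an ending like _2 or _b are one class to them, and where a whole thing is asked for, a point or a joint stands for the part that bears it (a point fixed in the world has none). Each returns a list of dicts, best first, with "score" (0 to 1); they miss things now and then, are a little off and sometimes report something else, mostly with a low value. They report only what shows in the picture. A call takes as long as a camera call. They do not tell look-alikes from the thing itself.
- finder.spot_in(camera, name): "box" ([left, top, width, height] in pixels, round what is visible of it).
- finder.cut_out(camera, name): "pixels" (420x560 bool, what is visible of it) and "box" ([left, top, width, height] in pixels, round what is visible of it).
The state is a dict: "time_s": time; "joint_pos": joint angles; "joint_vel": joint speeds; "tau": joint torques, N m; "tool_pos": TCP position; "eef_rot": TCP orientation; "ft_force": force on the tool from outside, world axes, zero at the start; "wrist_torque": the same for the moment, N m; "gripper_width": finger opening in m; "grasp_force": force on a finger pad.
Only numpy, scipy, OpenCV 4.12 (cv2) and the standard library are available. Lean on these libraries where they do the work, as an engineer would, in place of code of your own. Each camera call takes 0.05 s, during which the arm holds its last target. There are 200 camera calls.

## Task

Get the masked glass ready for etching: stand each taped glass upright on the floor of the foil dish marked with the same colour of tape, and seat the flat pane in its frame by tucking one end under the yellow lip and then lowering the other end until it lies flat inside. Keep the glasses upright and set everything down gently, without dropping it. Leave the glass without tape where it is.

Things in the scene. Friction and masses are not known exactly. Their poses are not given: they have to be found in the camera images.
- glass_green: Loose upright cylinder of dark amber glass (an upturned cut bottle), 54 mm diameter, 90 mm high, both ends masked with green tape; seen from above a plain green disc. About 0.15 to 0.31 kg. Origin: centre of its underside; z up; its yaw has no meaning.
- glass_blue: Loose upright cylinder of dark amber glass (an upturned cut bottle), 54 mm diameter, 90 mm high, both ends masked with blue tape; seen from above a plain blue disc. About 0.15 to 0.31 kg. Origin: centre of its underside; z up; its yaw has no meaning.
- glass_red: Loose upright cylinder of dark amber glass (an upturned cut bottle), 54 mm diameter, 90 mm high, both ends masked with red tape; seen from above a plain red disc. About 0.15 to 0.31 kg. Origin: centre of its underside; z up; its yaw has no meaning.
- dish_green: Round aluminium foil dish, fixed to the table, with green tape round its rim and a 32 mm green dot on its floor. Outer diameter 86 mm at the foot and 102 mm at the rim (110 mm over the tape), 25 mm high, wall 3 mm, flat inside floor 80 mm across and 3 mm above the table. Origin: centre of its underside, on the table; z up.
- dish_blue: Round aluminium foil dish, fixed to the table, with blue tape round its rim and a 32 mm blue dot on its floor. Outer diameter 86 mm at the foot and 102 mm at the rim (110 mm over the tape), 25 mm high, wall 3 mm, flat inside floor 80 mm across and 3 mm above the table. Origin: centre of its underside, on the table; z up.
- dish_red: Round aluminium foil dish, fixed to the table, with red tape round its rim and a 32 mm red dot on its floor. Outer diameter 86 mm at the foot and 102 mm at the rim (110 mm over the tape), 25 mm high, wall 3 mm, flat inside floor 80 mm across and 3 mm above the table. Origin: centre of its underside, on the table; z up.
- pane: Loose flat pane of dark amber glass, 100 (its x) x 80 (y) x 6 mm, white tape along all four edges. Fixed on its middle is an orange handle bar, 40 mm along x, 16 mm wide along y, from 6 to 38 mm above the pane's underside. About 0.11 to 0.22 kg. Origin: centre of its underside; z up. Its two x ends are alike: either may go under the lip.
- frame: Grey frame for the pane, fixed to the table, 124 (x) x 104 mm (y). Floor 6 mm above the table; pocket x -54 to +54, y -45 to +45 mm. Yellow lip at the +x end; the other three sides have ridges 6 mm above the floor. Clear opening from lip to far ridge 94 mm, so the pane enters only tilted. Origin: centre of its underside, on the table; x towards the lip, z up.
- frame_lip (a point): Middle of the free edge of the frame's yellow lip, at its underside: frame x +40, z 19 mm. The lip overhangs the pocket by 14 mm, 13 mm above its floor; it is 4 mm thick; the end wall is at x +54 mm. A pane tilted about 14 degrees, its low end just above the floor, slides under it. Axes as the frame's.
- bare_glass: Loose dark amber glass cylinder without any tape (brown from above), 54 mm diameter, 90 mm high. Not part of the job; leave it where it stands. Origin: centre of its underside; z up.
Not all that is in view belongs to the job. Leave any pink look-alike of the glass_blue alone. Leave any pink look-alike of the pane alone.

How it is judged:
By the outcome, as a careful person would: the job done as asked, in the order asked, and still so for the second after the job is handed in, with the robot touching nothing.
It also fails if it takes over 115 s, if anything falls off the work surface, if the arm or the gripper's body presses on something with over 40 N, if the wrist force passes 120 N, or if a joint passes its speed limit or range.

## Working session

There is one attempt and no reset: what is moved stays moved. The work goes in short steps, Python scripts to look and compute and a tool call to move; the robot and the scene stay as the last step left them, time stands still between calls to the robot, and variables do not carry over. Pictures are saved under pics/ and viewed, at most 14 in all, crops included, and the job is handed in when it is done.

Besides the shell and the picture viewer there is one more tool, called as name([rows], argument=value, ...), one row to a line, values as JSON. move_arm: Moves the arm, as the interface text tells. Its arguments: {"type":"object","properties":{"targets":{"type":"array"},"grip_force":{"type":"number"}},"required":["targets"]}

```bash
mkdir -p pics; ls
cat > h.py <<'E'
import numpy as np, cv2
from plant import bot, eyes, finder
def cam(name,obs=None):
    c=eyes.get_calibration(name)
    if 'rvec' in c:
        R=cv2.Rodrigues(np.array(c['rvec'],float))[0]; t=np.array(c['tvec'],float).ravel()
        return c,R.T,-R.T@t
    T=np.array(c['tool_from_camera']); Re=np.array(obs['eef_rot']).reshape(3,3)
    return c,Re@T[:3,:3],Re@T[:3,3]+np.array(obs['tool_pos'])
def rays(c,uv):
    K=np.array([[c['fx'],0,c['cx']],[0,c['fy'],c['cy']],[0,0,1.]])
    p=cv2.undistortPoints(np.array(uv,np.float64).reshape(-1,1,2),K,np.array([c['k1'],0,0,0,0.])).reshape(-1,2)
    return np.c_[p,np.ones(len(p))]
def on_z(C,uv,z):
    c,R,o=C; d=rays(c,uv)@R.T
    return o+d*((z-o[2])/d[:,2])[:,None]
def cloud(C,depth,mask):
    c,R,o=C; v,u=np.nonzero(mask&(depth>0))
    return o+(rays(c,np.c_[u,v])*depth[v,u][:,None])@R.T, np.c_[u,v]
def shot(name,save=None):
    obs=bot.get_obs(); im,d=eyes.get_image(name)
    if save: cv2.imwrite('pics/'+save,im[:,:,::-1])
    return im,d,cam(name,obs)
E
python3 - <<'E'
from h import *
im,d,C=shot('top','top0.png')
for n in ['glass_green','glass_blue','glass_red','dish_green','dish_blue','dish_red','pane','frame','frame_lip','bare_glass']:
    for r in finder.cut_out('top',n)[:3]:
        P,_=cloud(C,d,r['pixels'])
        if len(P): print(n,round(r['score'],2),np.round(r['box']),'med',np.round(np.median(P,0),3),'mid',np.round((P.min(0)+P.max(0))/2,3))
print(np.round(C[2],3)); im2,_,_=shot('side','side0.png')
E
```

```text
pics
glass_green 0.87 [424. 206.  35.  33.] med [ 0.452 -0.304  0.087] mid [ 0.464 -0.33   0.045]
glass_blue 0.96 [362. 264.  32.  26.] med [ 0.336 -0.163  0.089] mid [ 0.335 -0.168  0.05 ]
glass_blue 0.93 [369. 217.  35.  27.] med [ 0.436 -0.185  0.088] mid [ 0.446 -0.2    0.045]
glass_red 0.73 [305. 209.  26.  28.] med [ 0.45  -0.039  0.089] mid [ 0.455 -0.045  0.046]
dish_green 0.97 [256. 125.  48.  46.] med [0.637 0.041 0.004] mid [0.633 0.042 0.013]
dish_blue 0.79 [382. 131.  44.  47.] med [ 0.629 -0.251  0.005] mid [ 0.623 -0.252  0.013]
dish_blue 0.26 [424. 207.  35.  32.] med [ 0.451 -0.304  0.088] mid [ 0.455 -0.33   0.045]
dish_red 0.69 [325. 126.  47.  47.] med [ 0.638 -0.119  0.005] mid [ 0.637 -0.117  0.013]
pane 0.91 [ 87. 238.  49.  51.] med [0.372 0.421 0.005] mid [0.373 0.425 0.018]
pane 0.71 [165. 228.  43.  46.] med [0.401 0.251 0.005] mid [0.402 0.255 0.018]
frame 0.84 [161. 134.  55.  58.] med [0.604 0.264 0.006] mid [0.603 0.265 0.012]
frame_lip 0.81 [162. 134.  45.  57.] med [0.604 0.262 0.006] mid [0.603 0.264 0.011]
frame_lip 0.47 [243. 214.  26.  29.] med [0.439 0.09  0.088] mid [0.444 0.092 0.047]
bare_glass 0.85 [242. 213.  25.  31.] med [0.44  0.091 0.088] mid [0.444 0.094 0.045]
[0.284 0.037 1.083]
```

Run:
```python
import cv2
a=cv2.imread('pics/top0.png'); cv2.imwrite('pics/c1.png',cv2.resize(a[110:310,70:470],None,fx=2,fy=2,interpolation=cv2.INTER_CUBIC))
```

```text
(no output)
```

View pics/c1.png

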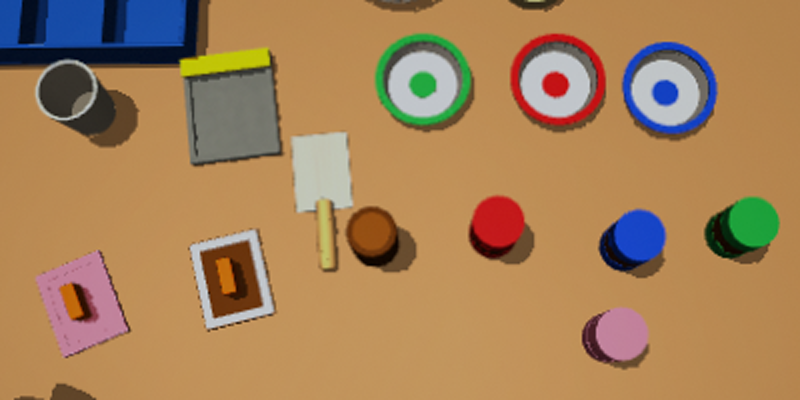

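View pics/side0.png

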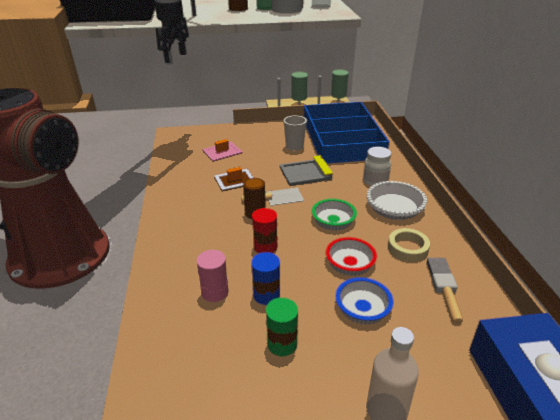

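The top view shows these candidates:
- **Blue glass:** the blue-topped one at (386,228) is the target. The pink one at (377,277) is the look-alike.
- **Pane:** the white-taped one at (186,250) is the target. The pink one at (111,263) is the look-alike.
- **Other glasses:** red is at (318,222), green at (442,222), and the bare brown one at (256,228) stays where it is.
- **Dishes:** green (280,148), red (348,150), blue (402,155).
- **Frame:** at (187,162), with its lip on the far side.

The enlarged crop confirms the colours.

Run:
```python
from h import *
im,d,C=shot('top')
hsv=cv2.cvtColor(im,cv2.COLOR_RGB2HSV)
def circ(name,idx=0):
    r=finder.cut_out('top',name)[idx]; P,uv=cloud(C,d,r['pixels']); return P,uv
for n,i in [('glass_green',0),('glass_blue',0),('glass_blue',1),('glass_red',0),('bare_glass',0)]:
    P,uv=circ(n,i); m=P[:,2]>0.075
    (c,r)=cv2.minEnclosingCircle(uv[m].astype(np.float32)); z=.09
    print(n,i,np.round(on_z(C,[c],z)[0],4),'mean',np.round(P[m].mean(0),4),im[int(c[1]),int(c[0])])
for n in ['green','red','blue']:
    P,uv=circ('dish_'+n)
    (c,r)=cv2.minEnclosingCircle(uv.astype(np.float32))
    q=uv[P[:,2]<.012]; s=hsv[q[:,1],q[:,0],1]; dot=q[s>130]
    cc=np.median(dot,0)
    print(n,'rim',np.round(on_z(C,[c],.024)[0],4),'dot',np.round(on_z(C,[cc],.003)[0],4),len(dot))
for n,z in [('pane',.006),('frame',.012)]:
    for r in finder.cut_out('top',n)[:2]:
        ct=max(cv2.findContours(r['pixels'].astype(np.uint8),0,2)[0],key=len).reshape(-1,2)
        W=on_z(C,ct,z)[:,:2].astype(np.float32)
        print(n,cv2.minAreaRect(W*1000), r['score'])
y=(hsv[...,0]>25)&(hsv[...,0]<34)&(hsv[...,1]>200)&(hsv[...,2]>120); y[:, :150]=0;y[:,230:]=0;y[200:]=0
v,u=np.nonzero(y);print('lip',cv2.minAreaRect((on_z(C,np.c_[u,v],.023)[:,:2]*1000).astype(np.float32)))
o=bot.get_obs();print(o['time_s'],np.round(o['eef_rot'],3),np.round(o['tool_pos'],4),o['ft_force'],o['gripper_width'])
```

```text
glass_green 0 [ 0.4549 -0.3108  0.09  ] mean [ 0.4545 -0.3113  0.0888] [ 30 162  59]
glass_blue 0 [ 0.3367 -0.1668  0.09  ] mean [ 0.3368 -0.1674  0.0888] [194 131 155]
glass_blue 1 [0.4429 0.0923 0.09  ] mean [0.4433 0.0924 0.0886] [150  80  19]
glass_red 0 [ 0.4545 -0.0399  0.09  ] mean [ 0.4545 -0.0397  0.0889] [195  25  26]
bare_glass 0 [0.4429 0.0923 0.09  ] mean [0.4433 0.0924 0.0886] [150  80  19]
green rim [0.6322 0.0396 0.024 ] dot [0.6317 0.0387 0.003 ] 137
red rim [ 0.6292 -0.116   0.024 ] dot [ 0.6325 -0.1164  0.003 ] 169
blue rim [ 0.6224 -0.2471  0.024 ] dot [ 0.6237 -0.2465  0.003 ] 128
pane ((373.1075439453125, 425.1741943359375), (99.29778289794922, 78.96941375732422), 22.557247161865234) 0.95
frame ((602.8659057617188, 261.5541687011719), (131.81265258789062, 110.69132232666016), 7.7192158699035645) 0.95
frame ((462.06195068359375, -43.98645782470703), (57.120967864990234, 73.35164642333984), 71.49897766113281) 0.54
lip ((652.6316528320312, 268.60467529296875), (21.622264862060547, 103.37393188476562), 7.358909606933594)
1.15 [[-0.908  0.419 -0.   ]
 [ 0.419  0.908 -0.   ]
 [ 0.    -0.    -1.   ]] [0.2621 0.5674 0.2313] [ 0.72910756  0.45203271 -0.37586931] 0.08574577040743192
```

move_arm([
  {"spin": -0.144},
  {"spin": -0.144},
  {"spin": -0.145},
  {"tx": -0.01,"ty": -0.047},
  {"tx": -0.01,"ty": -0.047},
  {"tx": -0.01,"ty": -0.047},
  {"tx": -0.01,"ty": -0.047},
  {"tx": -0.01,"ty": -0.047},
])

```text
validation failed for argument at $.ta...
```

move_arm([
  {"tx": -0.01,"ty": -0.047},
  {"tx": -0.01,"ty": -0.047},
  {"tx": -0.01,"ty": -0.047},
  {"tx": -0.01,"ty": -0.047},
  {"tx": -0.01,"ty": -0.047},
  {"tx": -0.01,"ty": -0.047},
  {"tx": -0.01,"ty": -0.047},
  {"tx": -0.01,"ty": -0.047},
])

```text
validation failed for argument at $.ta...
```

```bash
cat > w.py <<'E'
from h import *
import sys
def wrist(names,save=None):
    im,d,C=shot('wrist',save); o=bot.get_obs()
    for n in names:
        for r in finder.cut_out('wrist',n)[:2]:
            P,uv=cloud(C,d,r['pixels']); 
            if not len(P): continue
            m=P[:,2]>(.08 if 'glass' in n else -1)
            if m.sum()<30: print(n,'few');continue
            (c,rr)=cv2.minEnclosingCircle(uv[m].astype(np.float32))
            print(n,round(r['score'],2),np.round(r['box']),'circ',np.round(on_z(C,[c],.09 if 'glass' in n else .024)[0],4),'mean',np.round(P[m].mean(0),4),im[int(c[1]),int(c[0])])
    print(o['time_s'],np.round(o['tool_pos'],4),np.round(o['eef_rot'],3)[:,0],np.round(o['joint_pos'],1))
    return im,d,C
E
python3 -c "
from w import *
wrist(['glass_green','glass_blue'],'w1.png')"
```

```text
1.2 [0.2621 0.5674 0.2313] [-0.908  0.419 -0.   ] [58.8 12.4 92.4 -0.  75.1 -6.4]
```

View pics/w1.png

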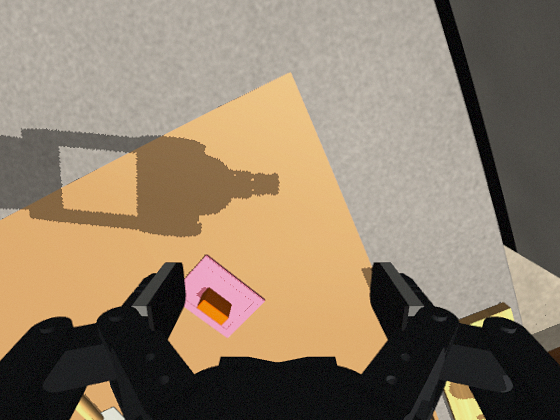

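The move was refused, probably because every key has to be present. The wrist view is still at the start pose, with the pink look-alike pane at (220,295). I'll send full rows.

move_arm([
  {"tx": 0,"ty": 0,"tz": 0,"spin": -0.144,"jaw": 0},
  {"tx": 0,"ty": 0,"tz": 0,"spin": -0.144,"jaw": 0},
  {"tx": 0,"ty": 0,"tz": 0,"spin": -0.145,"jaw": 0},
  {"tx": -0.01,"ty": -0.047,"tz": 0,"spin": 0,"jaw": 0},
  {"tx": -0.01,"ty": -0.047,"tz": 0,"spin": 0,"jaw": 0},
  {"tx": -0.01,"ty": -0.047,"tz": 0,"spin": 0,"jaw": 0},
  {"tx": -0.01,"ty": -0.047,"tz": 0,"spin": 0,"jaw": 0},
  {"tx": -0.01,"ty": -0.047,"tz": 0,"spin": 0,"jaw": 0},
])

```text
time_s: 2.1
tool_pos: [0.3123, 0.3307, 0.2314]
eef_rot: [[-1.0, -0.001, 0.001], [-0.001, 1.0, 0.0], [-0.001, 0.0, -1.0]]
ft_force: [1.3, -0.1, 0.9]
gripper_width: 0.0858
grasp_force: 0.0
```

move_arm([
  {"tx": -0.01,"ty": -0.046,"tz": 0,"spin": 0,"jaw": 0},
  {"tx": -0.01,"ty": -0.046,"tz": 0,"spin": 0,"jaw": 0},
  {"tx": -0.01,"ty": -0.046,"tz": 0,"spin": 0,"jaw": 0},
  {"tx": -0.01,"ty": -0.046,"tz": 0,"spin": 0,"jaw": 0},
  {"tx": -0.01,"ty": -0.046,"tz": 0,"spin": 0,"jaw": 0},
  {"tx": -0.01,"ty": -0.046,"tz": 0,"spin": 0,"jaw": 0},
  {"tx": -0.01,"ty": -0.046,"tz": 0,"spin": 0,"jaw": 0},
  {"tx": -0.01,"ty": -0.046,"tz": 0,"spin": 0,"jaw": 0},
])

```text
time_s: 2.9
tool_pos: [0.3924, -0.0376, 0.2319]
eef_rot: [[-1.0, 0.0, 0.002], [0.0, 1.0, -0.0], [-0.002, -0.0, -1.0]]
ft_force: [1.0, 0.4, -0.2]
gripper_width: 0.0853
grasp_force: 0.0
```

move_arm([
  {"tx": -0.01,"ty": -0.046,"tz": 0,"spin": 0,"jaw": 0},
  {"tx": -0.01,"ty": -0.046,"tz": 0,"spin": 0,"jaw": 0},
  {"tx": -0.01,"ty": -0.046,"tz": 0,"spin": 0,"jaw": 0},
  {"tx": -0.01,"ty": -0.046,"tz": 0,"spin": 0,"jaw": 0},
  {"tx": 0,"ty": 0,"tz": 0,"spin": 0,"jaw": 0},
])

```text
time_s: 3.4
tool_pos: [0.4331, -0.2248, 0.2318]
eef_rot: [[-1.0, 0.005, 0.001], [0.005, 1.0, -0.003], [-0.001, -0.003, -1.0]]
ft_force: [-0.2, -0.3, -0.7]
gripper_width: 0.0853
grasp_force: 0.0
```

```bash
python3 -c "
from w import *
wrist(['glass_green','glass_blue','glass_red'],'w2.png')"
```

```text
glass_green 0.94 [157. 176.  72.  68.] circ [ 0.4523 -0.3111  0.09  ] mean [ 0.4536 -0.3118  0.0883] [ 33 133  60]
glass_blue 0.97 [307.  51.  74.  74.] circ [ 0.3375 -0.1676  0.09  ] mean [ 0.3374 -0.1677  0.0885] [244 190 221]
glass_blue 0.77 [287. 161.  60.  70.] circ [ 0.4396 -0.1902  0.09  ] mean [ 0.4401 -0.1902  0.0885] [ 47 114 248]
glass_red 0.94 [408. 172.  91.  75.] circ [ 0.4531 -0.0441  0.09  ] mean [ 0.454  -0.0431  0.088 ] [246  32  38]
3.45 [ 0.4324 -0.222   0.2314] [-1.     0.004  0.   ] [ -35.5   -4.9  110.7   -0.    74.1 -125.2]
```

View pics/w2.png

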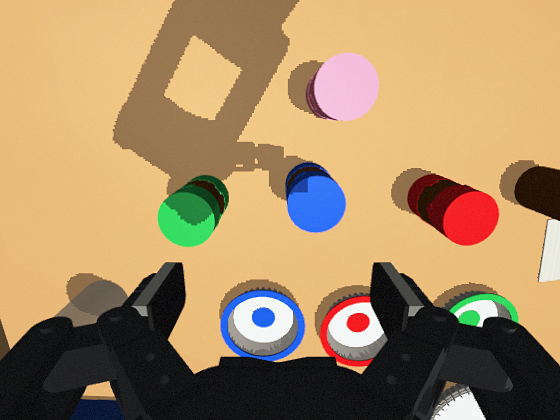

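Wrist view: green glass (187,217), blue (316,203), red (469,217), pink look-alike (345,86). All agree with the top camera. Picking green first.

move_arm([
  {"tx": -0.011,"ty": -0.045,"tz": 0,"spin": 0,"jaw": 0},
  {"tx": -0.0105,"ty": -0.0445,"tz": 0,"spin": 0,"jaw": 0},
  {"tx": 0,"ty": 0,"tz": 0.04,"spin": 0,"jaw": 0},
  {"tx": 0,"ty": 0,"tz": 0.048,"spin": 0,"jaw": 0},
  {"tx": 0,"ty": 0,"tz": 0.048,"spin": 0,"jaw": 0},
  {"tx": 0,"ty": 0,"tz": 0.035,"spin": 0,"jaw": 0},
  {"tx": 0,"ty": 0,"tz": 0.017,"spin": 0,"jaw": 0},
  {"tx": 0,"ty": 0,"tz": 0,"spin": 0,"jaw": 0},
])

```text
time_s: 4.4
tool_pos: [0.4515, -0.3051, 0.0401]
eef_rot: [[-1.0, -0.002, -0.006], [-0.002, 1.0, 0.005], [0.006, 0.005, -1.0]]
ft_force: [-0.0, 0.0, -0.1]
gripper_width: 0.0853
grasp_force: 0.0
```

move_arm([
  {"tx": 0,"ty": 0,"tz": 0,"spin": 0,"jaw": 180},
  {"tx": 0,"ty": 0,"tz": 0,"spin": 0,"jaw": 180},
  {"tx": 0,"ty": 0,"tz": 0,"spin": 0,"jaw": 180},
  {"tx": 0,"ty": 0,"tz": 0,"spin": 0,"jaw": 180},
  {"tx": 0,"ty": 0,"tz": 0,"spin": 0,"jaw": 180},
  {"tx": 0,"ty": 0,"tz": 0,"spin": 0,"jaw": 180},
], grip_force=40)

```text
time_s: 5.0
tool_pos: [0.4558, -0.3106, 0.046]
eef_rot: [[-1.0, 0.0, 0.004], [0.0, 1.0, -0.003], [-0.004, -0.003, -1.0]]
ft_force: [0.0, 0.3, 7.5]
gripper_width: 0.0533
grasp_force: 43.0
```

move_arm([
  {"tx": 0,"ty": 0,"tz": -0.02,"spin": 0,"jaw": 180},
  {"tx": 0,"ty": 0,"tz": -0.045,"spin": 0,"jaw": 180},
  {"tx": 0,"ty": 0,"tz": -0.045,"spin": 0,"jaw": 180},
  {"tx": 0,"ty": 0,"tz": -0.02,"spin": 0,"jaw": 180},
  {"tx": -0.0098,"ty": 0.0194,"tz": 0,"spin": 0,"jaw": 180},
  {"tx": -0.0198,"ty": 0.0389,"tz": 0,"spin": 0,"jaw": 180},
  {"tx": -0.0198,"ty": 0.0389,"tz": 0,"spin": 0,"jaw": 180},
  {"tx": -0.0198,"ty": 0.0389,"tz": 0,"spin": 0,"jaw": 180},
])

```text
time_s: 5.8
tool_pos: [0.5225, -0.1713, 0.1727]
eef_rot: [[-1.0, 0.001, -0.001], [0.001, 1.0, 0.001], [0.001, 0.001, -1.0]]
ft_force: [0.7, -0.3, -2.3]
gripper_width: 0.0532
grasp_force: 43.3
```

move_arm([
  {"tx": -0.0198,"ty": 0.0389,"tz": 0,"spin": 0,"jaw": 180},
  {"tx": -0.0198,"ty": 0.0389,"tz": 0,"spin": 0,"jaw": 180},
  {"tx": -0.0198,"ty": 0.0389,"tz": 0,"spin": 0,"jaw": 180},
  {"tx": -0.0198,"ty": 0.0389,"tz": 0,"spin": 0,"jaw": 180},
  {"tx": -0.0198,"ty": 0.0389,"tz": 0,"spin": 0,"jaw": 180},
  {"tx": -0.0098,"ty": 0.0194,"tz": 0,"spin": 0,"jaw": 180},
  {"tx": 0,"ty": 0,"tz": 0,"spin": 0,"jaw": 180},
  {"tx": 0,"ty": 0,"tz": 0,"spin": 0,"jaw": 180},
])

```text
time_s: 6.6
tool_pos: [0.6307, 0.0412, 0.1723]
eef_rot: [[-1.0, -0.001, -0.003], [-0.001, 1.0, -0.001], [0.003, -0.001, -1.0]]
ft_force: [0.1, 0.0, -2.9]
gripper_width: 0.0528
grasp_force: 43.5
```

Run:
```python
from h import *
im,d,C=shot('top','t1.png')
r=finder.cut_out('top','glass_green')[0]; P,uv=cloud(C,d,r['pixels']); m=P[:,2]>P[:,2].max()-.015
print(r['score'],P[m].mean(0),P[:,2].max())
for n in ['dish_green','dish_blue','dish_red']:
    r=finder.spot_in('top',n)[0]; b=np.array(r['box']); print(n,r['score'],b,on_z(C,[b[:2]+b[2:]/2],.024))
o=bot.get_obs(); print(o['time_s'],o['tool_pos'],o['ft_force'],o['gripper_width'])
```

```text
0.25 [0.6370575  0.26699265 0.01944253] 0.026791998564758224
dish_green 0.57 [382.5 132.7  46.9  43.5] [[ 0.62090938 -0.25044974  0.024     ]]
dish_blue 0.84 [381.4 131.2  47.4  45.7] [[ 0.62185721 -0.2485042   0.024     ]]
dish_red 0.61 [324.2 125.1  46.7  49.9] [[ 0.6304087  -0.11479971  0.024     ]]
6.85 [0.6311938  0.03974856 0.17315336] [ 0.81250189 -0.84840794 -3.19613174] 0.053354298272188294
```

move_arm([
  {"tx": 0,"ty": 0,"tz": 0.03,"spin": 0,"jaw": 180},
  {"tx": 0,"ty": 0,"tz": 0.045,"spin": 0,"jaw": 180},
  {"tx": 0,"ty": 0,"tz": 0.03,"spin": 0,"jaw": 180},
  {"tx": 0,"ty": 0,"tz": 0.01,"spin": 0,"jaw": 180},
  {"tx": 0,"ty": 0,"tz": 0.004,"spin": 0,"jaw": 180},
  {"tx": 0,"ty": 0,"tz": 0.003,"spin": 0,"jaw": 180},
  {"tx": 0,"ty": 0,"tz": 0.002,"spin": 0,"jaw": 180},
  {"tx": 0,"ty": 0,"tz": 0.001,"spin": 0,"jaw": 180},
])

```text
time_s: 7.65
tool_pos: [0.6333, 0.0409, 0.0502]
eef_rot: [[-1.0, -0.0, 0.003], [-0.0, 1.0, -0.0], [-0.003, -0.0, -1.0]]
ft_force: [0.3, 0.6, -2.5]
gripper_width: 0.0532
grasp_force: 43.5
```

move_arm([
  {"tx": 0,"ty": 0,"tz": 0.001,"spin": 0,"jaw": 180},
  {"tx": 0,"ty": 0,"tz": 0,"spin": 0,"jaw": 180},
])

```text
time_s: 7.85
tool_pos: [0.6329, 0.041, 0.049]
eef_rot: [[-1.0, -0.0, 0.003], [-0.0, 1.0, -0.0], [-0.003, -0.0, -1.0]]
ft_force: [-2.1, -0.1, 2.1]
gripper_width: 0.0531
grasp_force: 43.9
```

move_arm([
  {"tx": 0,"ty": 0,"tz": 0,"spin": 0,"jaw": 80},
  {"tx": 0,"ty": 0,"tz": 0,"spin": 0,"jaw": 0},
  {"tx": 0,"ty": 0,"tz": 0,"spin": 0,"jaw": 0},
  {"tx": 0,"ty": 0,"tz": 0,"spin": 0,"jaw": 0},
  {"tx": 0,"ty": 0,"tz": -0.02,"spin": 0,"jaw": 0},
  {"tx": 0,"ty": 0,"tz": -0.045,"spin": 0,"jaw": 0},
  {"tx": 0,"ty": 0,"tz": -0.04,"spin": 0,"jaw": 0},
  {"tx": 0.0274,"ty": -0.0327,"tz": 0,"spin": 0,"jaw": 0},
])

```text
time_s: 8.65
tool_pos: [0.6123, 0.0099, 0.1612]
eef_rot: [[-1.0, -0.004, 0.019], [-0.004, 1.0, -0.0], [-0.019, -0.0, -1.0]]
ft_force: [1.2, -0.9, 0.8]
gripper_width: 0.0855
grasp_force: 0.0
```

move_arm([
  {"tx": 0.0274,"ty": -0.0327,"tz": 0,"spin": 0,"jaw": 0},
  {"tx": 0.0274,"ty": -0.0327,"tz": 0,"spin": 0,"jaw": 0},
  {"tx": 0.0274,"ty": -0.0327,"tz": 0,"spin": 0,"jaw": 0},
  {"tx": 0.0274,"ty": -0.0327,"tz": 0,"spin": 0,"jaw": 0},
  {"tx": 0.0274,"ty": -0.0327,"tz": 0,"spin": 0,"jaw": 0},
  {"tx": 0.0274,"ty": -0.0327,"tz": 0,"spin": 0,"jaw": 0},
  {"tx": 0,"ty": 0,"tz": 0,"spin": 0,"jaw": 0},
  {"tx": 0,"ty": 0,"tz": 0,"spin": 0,"jaw": 0},
])

```text
time_s: 9.45
tool_pos: [0.4397, -0.1885, 0.1525]
eef_rot: [[-1.0, 0.002, 0.001], [0.002, 1.0, 0.0], [-0.001, 0.0, -1.0]]
ft_force: [1.0, 0.2, 0.4]
gripper_width: 0.0853
grasp_force: 0.0
```

Run:
```python
from w import *
im,d,C=shot('top','t2.png')
a=im[110:310,70:470,::-1]; cv2.imwrite('pics/c2.png',cv2.resize(a,None,fx=2,fy=2))
wrist(['glass_blue','dish_blue','dish_red'])
```

```text
glass_blue 0.71 [239. 167.  80.  93.] circ [ 0.4392 -0.1898  0.09  ] mean [ 0.4393 -0.1898  0.0884] [ 31  73 169]
dish_blue 0.73 [175. 319. 100.  61.] circ [ 0.6034 -0.2439  0.024 ] mean [ 0.6011 -0.2491  0.0134] [ 34 107 248]
dish_red 0.95 [303. 324.  79.  48.] circ [ 0.5992 -0.1231  0.024 ] mean [ 0.6064 -0.1167  0.0112] [253  14  24]
9.55 [ 0.4406 -0.1875  0.1525] [-1.    -0.001 -0.001] [ -31.5   -0.7  115.8    0.    64.9 -121.5]
```

View pics/c2.png

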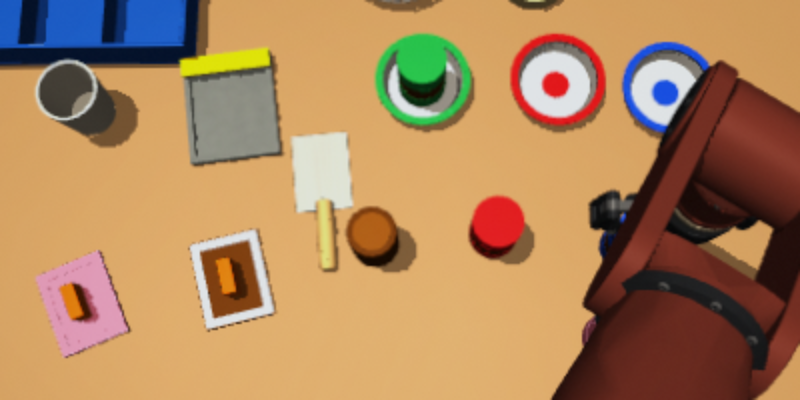

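Green stands in its dish, at (422,70) in the crop. Now blue.

move_arm([
  {"tx": 0.001,"ty": -0.002,"tz": 0.03,"spin": 0,"jaw": 0},
  {"tx": 0,"ty": 0,"tz": 0.045,"spin": 0,"jaw": 0},
  {"tx": 0,"ty": 0,"tz": 0.025,"spin": 0,"jaw": 0},
  {"tx": 0,"ty": 0,"tz": 0.0085,"spin": 0,"jaw": 0},
  {"tx": 0,"ty": 0,"tz": 0,"spin": 0,"jaw": 0},
  {"tx": 0,"ty": 0,"tz": 0,"spin": 0,"jaw": 180},
  {"tx": 0,"ty": 0,"tz": 0,"spin": 0,"jaw": 180},
  {"tx": 0,"ty": 0,"tz": 0,"spin": 0,"jaw": 180},
])

```text
time_s: 10.5
tool_pos: [0.4408, -0.1908, 0.0459]
eef_rot: [[-1.0, -0.0, 0.004], [-0.0, 1.0, -0.002], [-0.004, -0.002, -1.0]]
ft_force: [0.1, 1.4, 4.5]
gripper_width: 0.0535
grasp_force: 42.0
```

move_arm([
  {"tx": 0,"ty": 0,"tz": 0,"spin": 0,"jaw": 180},
  {"tx": 0,"ty": 0,"tz": 0,"spin": 0,"jaw": 180},
  {"tx": 0,"ty": 0,"tz": 0,"spin": 0,"jaw": 180},
])

```text
time_s: 10.8
tool_pos: [0.4408, -0.1908, 0.0458]
eef_rot: [[-1.0, 0.0, 0.004], [0.0, 1.0, -0.002], [-0.004, -0.002, -1.0]]
ft_force: [0.2, 1.2, 6.2]
gripper_width: 0.053
grasp_force: 42.3
```

move_arm([
  {"tx": 0,"ty": 0,"tz": -0.02,"spin": 0,"jaw": 180},
  {"tx": 0,"ty": 0,"tz": -0.04,"spin": 0,"jaw": 180},
  {"tx": -0.0153,"ty": -0.0048,"tz": -0.02,"spin": 0,"jaw": 180},
  {"tx": -0.0305,"ty": -0.0095,"tz": 0,"spin": 0,"jaw": 180},
  {"tx": -0.0305,"ty": -0.0095,"tz": 0,"spin": 0,"jaw": 180},
  {"tx": -0.0305,"ty": -0.0095,"tz": 0,"spin": 0,"jaw": 180},
  {"tx": -0.0305,"ty": -0.0095,"tz": 0,"spin": 0,"jaw": 180},
  {"tx": -0.0305,"ty": -0.0095,"tz": 0,"spin": 0,"jaw": 180},
])

```text
time_s: 11.6
tool_pos: [0.6074, -0.2425, 0.1233]
eef_rot: [[-1.0, -0.0, -0.001], [-0.0, 1.0, 0.0], [0.001, 0.0, -1.0]]
ft_force: [1.0, 0.4, -1.6]
gripper_width: 0.0535
grasp_force: 42.6
```

move_arm([
  {"tx": -0.0152,"ty": -0.0047,"tz": 0,"spin": 0,"jaw": 180},
  {"tx": 0,"ty": 0,"tz": 0,"spin": 0,"jaw": 180},
  {"tx": 0,"ty": 0,"tz": 0,"spin": 0,"jaw": 180},
  {"tx": 0,"ty": 0,"tz": 0,"spin": 0,"jaw": 180},
])

```text
time_s: 12.0
tool_pos: [0.6205, -0.2464, 0.1232]
eef_rot: [[-1.0, -0.0, -0.002], [-0.0, 1.0, 0.001], [0.002, 0.001, -1.0]]
ft_force: [-0.1, 0.4, -2.2]
gripper_width: 0.0536
grasp_force: 42.6
```

move_arm([
  {"tx": -0.002,"ty": -0.001,"tz": 0.02,"spin": 0,"jaw": 180},
  {"tx": 0,"ty": 0,"tz": 0.03,"spin": 0,"jaw": 180},
  {"tx": 0,"ty": 0,"tz": 0.015,"spin": 0,"jaw": 180},
  {"tx": 0,"ty": 0,"tz": 0.004,"spin": 0,"jaw": 180},
  {"tx": 0,"ty": 0,"tz": 0.003,"spin": 0,"jaw": 180},
  {"tx": 0,"ty": 0,"tz": 0.002,"spin": 0,"jaw": 180},
  {"tx": 0,"ty": 0,"tz": 0.001,"spin": 0,"jaw": 180},
  {"tx": 0,"ty": 0,"tz": 0.001,"spin": 0,"jaw": 180},
])

```text
time_s: 12.8
tool_pos: [0.6248, -0.2484, 0.049]
eef_rot: [[-1.0, -0.0, 0.002], [-0.0, 1.0, -0.001], [-0.002, -0.001, -1.0]]
ft_force: [-0.2, -0.3, -1.7]
gripper_width: 0.0532
grasp_force: 42.6
```

move_arm([
  {"tx": 0,"ty": 0,"tz": 0.001,"spin": 0,"jaw": 180},
  {"tx": 0,"ty": 0,"tz": 0.001,"spin": 0,"jaw": 180},
  {"tx": 0,"ty": 0,"tz": 0,"spin": 0,"jaw": 180},
])

```text
time_s: 13.1
tool_pos: [0.625, -0.2484, 0.049]
eef_rot: [[-1.0, -0.0, 0.001], [-0.0, 1.0, -0.001], [-0.001, -0.001, -1.0]]
ft_force: [-2.8, 1.9, 7.7]
gripper_width: 0.0533
grasp_force: 43.4
```

move_arm([
  {"tx": 0,"ty": 0,"tz": 0,"spin": 0,"jaw": 80},
  {"tx": 0,"ty": 0,"tz": 0,"spin": 0,"jaw": 0},
  {"tx": 0,"ty": 0,"tz": 0,"spin": 0,"jaw": 0},
  {"tx": 0,"ty": 0,"tz": 0,"spin": 0,"jaw": 0},
  {"tx": 0,"ty": 0,"tz": -0.02,"spin": 0,"jaw": 0},
  {"tx": 0,"ty": 0,"tz": -0.045,"spin": 0,"jaw": 0},
  {"tx": 0,"ty": 0,"tz": -0.04,"spin": 0,"jaw": 0},
  {"tx": 0.0243,"ty": 0.0293,"tz": 0,"spin": 0,"jaw": 0},
])

```text
time_s: 13.9
tool_pos: [0.607, -0.224, 0.1601]
eef_rot: [[-1.0, 0.002, 0.017], [0.002, 1.0, -0.01], [-0.017, -0.01, -1.0]]
ft_force: [1.1, 0.3, 1.3]
gripper_width: 0.0853
grasp_force: 0.0
```

move_arm([
  {"tx": 0.0243,"ty": 0.0293,"tz": 0,"spin": 0,"jaw": 0},
  {"tx": 0.0243,"ty": 0.0293,"tz": 0,"spin": 0,"jaw": 0},
  {"tx": 0.0243,"ty": 0.0293,"tz": 0,"spin": 0,"jaw": 0},
  {"tx": 0.0243,"ty": 0.0293,"tz": 0,"spin": 0,"jaw": 0},
  {"tx": 0.0243,"ty": 0.0293,"tz": 0,"spin": 0,"jaw": 0},
  {"tx": 0.0243,"ty": 0.0293,"tz": 0,"spin": 0,"jaw": 0},
  {"tx": 0,"ty": 0,"tz": 0,"spin": 0,"jaw": 0},
  {"tx": 0,"ty": 0,"tz": 0,"spin": 0,"jaw": 0},
])

```text
time_s: 14.7
tool_pos: [0.4537, -0.0425, 0.1509]
eef_rot: [[-1.0, -0.002, 0.001], [-0.002, 1.0, -0.001], [-0.001, -0.001, -1.0]]
ft_force: [0.5, -0.6, 0.6]
gripper_width: 0.0854
grasp_force: 0.0
```

Run:
```python
from w import *
shot('side','s3.png')
wrist(['glass_red'])
```

```text
glass_red 0.73 [241. 166.  82.  98.] circ [ 0.4538 -0.0408  0.09  ] mean [ 0.4537 -0.0408  0.0884] [197  26  30]
14.8 [ 0.4549 -0.0435  0.1513] [-1.     0.    -0.002] [ -14.3   -3.5  118.6   -0.    64.8 -104.3]
```

View pics/s3.png

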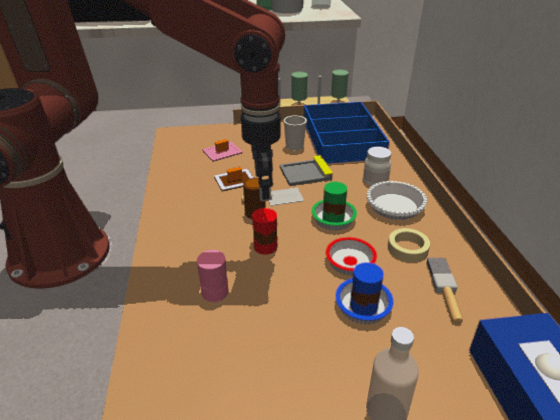

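Green (335,203) and blue (367,290) both stand in their dishes, and the gripper is above red (265,232).

move_arm([
  {"tx": 0.001,"ty": 0.002,"tz": 0.03,"spin": 0,"jaw": 0},
  {"tx": 0,"ty": 0,"tz": 0.045,"spin": 0,"jaw": 0},
  {"tx": 0,"ty": 0,"tz": 0.024,"spin": 0,"jaw": 0},
  {"tx": 0,"ty": 0,"tz": 0.008,"spin": 0,"jaw": 0},
  {"tx": 0,"ty": 0,"tz": 0,"spin": 0,"jaw": 0},
  {"tx": 0,"ty": 0,"tz": 0,"spin": 0,"jaw": 180},
  {"tx": 0,"ty": 0,"tz": 0,"spin": 0,"jaw": 180},
  {"tx": 0,"ty": 0,"tz": 0,"spin": 0,"jaw": 180},
])

```text
time_s: 15.65
tool_pos: [0.4549, -0.0413, 0.0458]
eef_rot: [[-1.0, -0.0, 0.004], [-0.0, 1.0, -0.001], [-0.004, -0.001, -1.0]]
ft_force: [0.0, 1.2, 3.2]
gripper_width: 0.0532
grasp_force: 42.0
```

move_arm([
  {"tx": 0,"ty": 0,"tz": 0,"spin": 0,"jaw": 180},
  {"tx": 0,"ty": 0,"tz": 0,"spin": 0,"jaw": 180},
  {"tx": 0,"ty": 0,"tz": 0,"spin": 0,"jaw": 180},
])

```text
time_s: 15.95
tool_pos: [0.4549, -0.0413, 0.0457]
eef_rot: [[-1.0, -0.0, 0.004], [-0.0, 1.0, -0.001], [-0.004, -0.001, -1.0]]
ft_force: [-0.6, 0.3, 6.5]
gripper_width: 0.0534
grasp_force: 42.3
```

move_arm([
  {"tx": 0,"ty": 0,"tz": -0.02,"spin": 0,"jaw": 180},
  {"tx": 0,"ty": 0,"tz": -0.04,"spin": 0,"jaw": 180},
  {"tx": -0.0148,"ty": -0.0062,"tz": -0.02,"spin": 0,"jaw": 180},
  {"tx": -0.0295,"ty": -0.0125,"tz": 0,"spin": 0,"jaw": 180},
  {"tx": -0.0295,"ty": -0.0125,"tz": 0,"spin": 0,"jaw": 180},
  {"tx": -0.0295,"ty": -0.0125,"tz": 0,"spin": 0,"jaw": 180},
  {"tx": -0.0295,"ty": -0.0125,"tz": 0,"spin": 0,"jaw": 180},
  {"tx": -0.0295,"ty": -0.0125,"tz": 0,"spin": 0,"jaw": 180},
])

```text
time_s: 16.75
tool_pos: [0.6156, -0.1098, 0.1232]
eef_rot: [[-1.0, -0.0, -0.001], [-0.0, 1.0, 0.0], [0.001, 0.0, -1.0]]
ft_force: [0.8, 0.3, -1.8]
gripper_width: 0.0532
grasp_force: 42.7
```

move_arm([
  {"tx": -0.0147,"ty": -0.0062,"tz": 0,"spin": 0,"jaw": 180},
  {"tx": 0,"ty": 0,"tz": 0,"spin": 0,"jaw": 180},
  {"tx": 0,"ty": 0,"tz": 0,"spin": 0,"jaw": 180},
  {"tx": 0,"ty": 0,"tz": 0,"spin": 0,"jaw": 180},
])

```text
time_s: 17.15
tool_pos: [0.6283, -0.115, 0.1231]
eef_rot: [[-1.0, -0.001, -0.002], [-0.001, 1.0, 0.001], [0.002, 0.001, -1.0]]
ft_force: [1.1, 0.1, -1.4]
gripper_width: 0.0534
grasp_force: 42.7
```

move_arm([
  {"tx": -0.001,"ty": -0.001,"tz": 0.02,"spin": 0,"jaw": 180},
  {"tx": 0,"ty": 0,"tz": 0.03,"spin": 0,"jaw": 180},
  {"tx": 0,"ty": 0,"tz": 0.015,"spin": 0,"jaw": 180},
  {"tx": 0,"ty": 0,"tz": 0.004,"spin": 0,"jaw": 180},
  {"tx": 0,"ty": 0,"tz": 0.003,"spin": 0,"jaw": 180},
  {"tx": 0,"ty": 0,"tz": 0.002,"spin": 0,"jaw": 180},
  {"tx": 0,"ty": 0,"tz": 0.001,"spin": 0,"jaw": 180},
  {"tx": 0,"ty": 0,"tz": 0.001,"spin": 0,"jaw": 180},
])

```text
time_s: 17.95
tool_pos: [0.6318, -0.117, 0.0489]
eef_rot: [[-1.0, -0.0, 0.002], [-0.0, 1.0, -0.001], [-0.002, -0.001, -1.0]]
ft_force: [-0.1, 0.8, -1.1]
gripper_width: 0.0531
grasp_force: 42.7
```

move_arm([
  {"tx": 0,"ty": 0,"tz": 0.001,"spin": 0,"jaw": 180},
  {"tx": 0,"ty": 0,"tz": 0.001,"spin": 0,"jaw": 180},
  {"tx": 0,"ty": 0,"tz": 0,"spin": 0,"jaw": 180},
])

```text
time_s: 18.25
tool_pos: [0.632, -0.117, 0.0489]
eef_rot: [[-1.0, -0.0, 0.001], [-0.0, 1.0, -0.001], [-0.001, -0.001, -1.0]]
ft_force: [-3.6, 1.5, 9.0]
gripper_width: 0.0533
grasp_force: 43.6
```

move_arm([
  {"tx": 0,"ty": 0,"tz": 0,"spin": 0,"jaw": 80},
  {"tx": 0,"ty": 0,"tz": 0,"spin": 0,"jaw": 0},
  {"tx": 0,"ty": 0,"tz": 0,"spin": 0,"jaw": 0},
  {"tx": 0,"ty": 0,"tz": 0,"spin": 0,"jaw": 0},
  {"tx": 0,"ty": 0,"tz": -0.02,"spin": 0,"jaw": 0},
  {"tx": 0,"ty": 0,"tz": -0.045,"spin": 0,"jaw": 0},
  {"tx": 0,"ty": 0,"tz": -0.045,"spin": 0,"jaw": 0},
  {"tx": 0.0147,"ty": 0.0408,"tz": -0.02,"spin": 0,"jaw": 0},
])

```text
time_s: 19.05
tool_pos: [0.6208, -0.0803, 0.1819]
eef_rot: [[-1.0, 0.005, 0.011], [0.005, 1.0, -0.005], [-0.011, -0.005, -1.0]]
ft_force: [1.2, 1.2, 1.4]
gripper_width: 0.0855
grasp_force: 0.0
```

move_arm([
  {"tx": 0.0147,"ty": 0.0408,"tz": -0.02,"spin": 0,"jaw": 0},
  {"tx": 0.0147,"ty": 0.0408,"tz": -0.02,"spin": 0,"jaw": 0},
  {"tx": 0.0147,"ty": 0.0408,"tz": -0.02,"spin": 0,"jaw": 0},
  {"tx": 0.0147,"ty": 0.0408,"tz": -0.02,"spin": 0,"jaw": 0},
  {"tx": 0.0147,"ty": 0.0408,"tz": 0,"spin": 0,"jaw": 0},
  {"tx": 0.0147,"ty": 0.0408,"tz": 0,"spin": 0,"jaw": 0},
  {"tx": 0.0147,"ty": 0.0408,"tz": 0,"spin": 0,"jaw": 0},
  {"tx": 0.0147,"ty": 0.0408,"tz": 0,"spin": 0,"jaw": 0},
])

```text
time_s: 19.85
tool_pos: [0.4976, 0.252, 0.2558]
eef_rot: [[-1.0, -0.0, 0.0], [-0.0, 1.0, 0.0], [-0.0, 0.0, -1.0]]
ft_force: [0.0, 0.7, 0.2]
gripper_width: 0.0854
grasp_force: 0.0
```

move_arm([
  {"tx": 0,"ty": 0,"tz": 0,"spin": 0,"jaw": 0},
  {"tx": 0,"ty": 0,"tz": 0,"spin": 0,"jaw": 0},
  {"tx": 0,"ty": 0,"tz": 0,"spin": 0,"jaw": 0},
])

```text
time_s: 20.15
tool_pos: [0.4987, 0.2497, 0.2556]
eef_rot: [[-1.0, 0.0, -0.0], [0.0, 1.0, -0.001], [0.0, -0.001, -1.0]]
ft_force: [-0.4, -1.2, -0.5]
gripper_width: 0.0852
grasp_force: 0.0
```

Run:
```python
from w import *
im,d,C=wrist(['pane','frame'],'w3.png')
hsv=cv2.cvtColor(im,cv2.COLOR_RGB2HSV)
for n,z in [('pane',.006),('frame',.012)]:
    for r in finder.cut_out('wrist',n)[:2]:
        ct=max(cv2.findContours(r['pixels'].astype(np.uint8),0,2)[0],key=len).reshape(-1,2)
        print(n,r['score'],cv2.minAreaRect((on_z(C,ct,z)[:,:2]*1000).astype(np.float32)))
def col(lo,hi,z,n):
    m=cv2.inRange(hsv,lo,hi); k,l,s,c=cv2.connectedComponentsWithStats(m); i=1+s[1:,4].argmax()
    v,u=np.nonzero(l==i); print(n,s[i],cv2.minAreaRect((on_z(C,np.c_[u,v],z)[:,:2]*1000).astype(np.float32)))
col((26,180,120),(34,255,255),.023,'lip'); col((6,200,200),(16,255,255),.038,'handle')
```

```text
pane 0.84 [385.  12.  89. 113.] circ [0.375 0.416 0.024] mean [0.3734 0.4228 0.0081] [91 44 12]
pane 0.32 [ 88. 104.  82.  60.] circ [0.444  0.0786 0.024 ] mean [0.4429 0.1009 0.0732] [118  70  23]
frame 0.65 [244. 206.  89.  98.] circ [0.5966 0.2626 0.024 ] mean [0.6034 0.2634 0.0078] [177 180 172]
20.2 [0.4989 0.2494 0.2556] [-1.     0.001  0.   ] [ 19.4   3.1 100.2  -0.   76.7 -70.6]
pane 0.84 ((374.3700256347656, 424.2930603027344), (100.34545135498047, 82.80061340332031), 23.38385009765625)
pane 0.32 ((444.31024169921875, 68.55597686767578), (66.43655395507812, 102.94139099121094), 15.489302635192871)
frame 0.65 ((603.9629516601562, 263.5940246582031), (133.76910400390625, 106.84976196289062), 7.282770156860352)
lip [ 254  281   79   23 1123] ((652.117431640625, 269.66595458984375), (22.71089744567871, 103.49793243408203), 7.425157070159912)
handle [432  46  14  41  65] ((374.63037109375, 418.4713439941406), (39.92398452758789, 13.567940711975098), 2.2707438468933105)
```

View pics/w3.png

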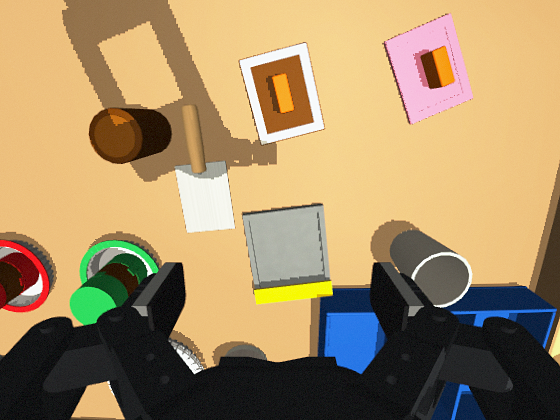

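The white-taped pane is at (283,92) and the pink look-alike at (428,70). The frame is at (287,250), lip at (293,292). Now I'll measure the white pane.

Run:
```python
from w import *
im,d,C=shot('wrist')
hsv=cv2.cvtColor(im,cv2.COLOR_RGB2HSV); sub=np.zeros(im.shape[:2],np.uint8); sub[30:150,230:335]=255
def f(lo,hi,z,n):
    m=cv2.inRange(hsv,lo,hi)&sub; k,l,s,c=cv2.connectedComponentsWithStats(m); i=1+s[1:,4].argmax()
    v,u=np.nonzero(l==i); print(n,s[i],cv2.minAreaRect((on_z(C,np.c_[u,v],z)[:,:2]*1000).astype(np.float32)))
f((0,0,170),(180,50,255),.006,'white')
print(hsv[92,283],hsv[80,280])
f((5,150,190),(20,255,255),.038,'handle')
P,uv=cloud(C,d,sub>0); m=P[:,2]>.03; print('handle pts',m.sum(),cv2.minAreaRect((P[m][:,:2]*1000).astype(np.float32)),P[m].mean(0))
```

```text
white [ 239   43   85  101 2455] ((402.8938903808594, 254.83200073242188), (98.09143829345703, 78.12992095947266), 14.117889404296875)
[ 19 210 248] [ 19 214 248]
handle [272  73  22  40 549] ((402.89300537109375, 255.04440307617188), (39.34257507324219, 15.299760818481445), 14.495427131652832)
handle pts 569 ((403.05572509765625, 255.08212280273438), (39.50618362426758, 16.18922996520996), 14.471291542053223) [0.40273103 0.25495581 0.03580246]
```

move_arm([
  {"tx": 0,"ty": 0,"tz": 0,"spin": -0.125,"jaw": 60},
  {"tx": 0,"ty": 0,"tz": 0,"spin": -0.125,"jaw": 120},
  {"tx": 0.0332,"ty": 0.0097,"tz": 0.02,"spin": 0,"jaw": 120},
  {"tx": 0.0332,"ty": 0.0097,"tz": 0.03,"spin": 0,"jaw": 120},
  {"tx": 0.0331,"ty": 0.0096,"tz": 0.03,"spin": 0,"jaw": 120},
  {"tx": 0,"ty": 0,"tz": 0.045,"spin": 0,"jaw": 120},
  {"tx": 0,"ty": 0,"tz": 0.045,"spin": 0,"jaw": 120},
  {"tx": 0,"ty": 0,"tz": 0.025,"spin": 0,"jaw": 120},
], grip_force=25)

```text
time_s: 21.25
tool_pos: [0.3924, 0.2525, 0.0576]
eef_rot: [[-0.969, -0.247, -0.004], [-0.247, 0.969, -0.002], [0.005, -0.001, -1.0]]
ft_force: [-1.3, -0.3, 0.5]
gripper_width: 0.0453
grasp_force: 0.0
```

move_arm([
  {"tx": 0,"ty": 0,"tz": 0,"spin": 0,"jaw": 120},
  {"tx": 0,"ty": 0,"tz": 0,"spin": 0,"jaw": 120},
  {"tx": 0,"ty": 0,"tz": 0,"spin": 0,"jaw": 120},
])

```text
time_s: 21.55
tool_pos: [0.397, 0.2546, 0.0629]
eef_rot: [[-0.969, -0.247, 0.004], [-0.247, 0.969, 0.002], [-0.004, 0.001, -1.0]]
ft_force: [0.3, -0.7, 0.1]
gripper_width: 0.0453
grasp_force: 0.0
```

Run:
```python
from w import *
im,d,C=wrist([],'w4.png')
P,uv=cloud(C,d,np.ones(d.shape,bool)); c=bot.get_obs()['tool_pos']
m=(P[:,2]>.03)&(P[:,2]<.043)&(np.hypot(*(P[:,:2]-[.403,.255]).T)<.03); print('handle',m.sum(),cv2.minAreaRect((P[m][:,:2]*1000).astype(np.float32)) if m.sum() else 0)
```

```text
21.6 [0.3971 0.2547 0.0631] [-0.969 -0.247 -0.005] [ 24.1   6.4 119.7  -0.   53.6 -80.2]
handle 1755 ((402.5339050292969, 254.93890380859375), (39.61510467529297, 15.776382446289062), 13.776254653930664)
```

View pics/w4.png

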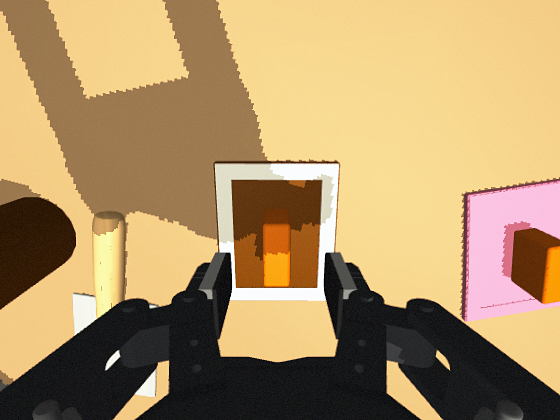

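The fingers straddle the orange handle at (277,255). Descend and grip.

move_arm([
  {"tx": 0.002,"ty": -0.001,"tz": 0.025,"spin": 0,"jaw": 120},
  {"tx": 0,"ty": 0,"tz": 0.016,"spin": 0,"jaw": 120},
  {"tx": 0,"ty": 0,"tz": 0.01,"spin": 0,"jaw": 120},
  {"tx": 0,"ty": 0,"tz": 0,"spin": 0,"jaw": 120},
  {"tx": 0,"ty": 0,"tz": 0,"spin": 0,"jaw": 240},
  {"tx": 0,"ty": 0,"tz": 0,"spin": 0,"jaw": 240},
  {"tx": 0,"ty": 0,"tz": 0,"spin": 0,"jaw": 240},
  {"tx": 0,"ty": 0,"tz": 0,"spin": 0,"jaw": 240},
], grip_force=25)

```text
time_s: 22.4
tool_pos: [0.3945, 0.2531, 0.0111]
eef_rot: [[-0.969, -0.248, 0.002], [-0.248, 0.969, 0.001], [-0.003, 0.001, -1.0]]
ft_force: [0.2, 0.1, 5.7]
gripper_width: 0.0155
grasp_force: 25.4
```

move_arm([
  {"tx": 0,"ty": 0,"tz": 0,"spin": 0,"jaw": 240},
  {"tx": 0,"ty": 0,"tz": 0,"spin": 0,"jaw": 240},
  {"tx": 0,"ty": 0,"tz": 0,"spin": 0,"jaw": 240},
])

```text
time_s: 22.7
tool_pos: [0.3945, 0.2531, 0.0111]
eef_rot: [[-0.969, -0.248, 0.002], [-0.248, 0.969, 0.001], [-0.003, 0.001, -1.0]]
ft_force: [0.1, 1.2, 6.6]
gripper_width: 0.0157
grasp_force: 25.5
```

move_arm([
  {"tx": 0,"ty": 0,"tz": -0.015,"spin": 0,"jaw": 240},
  {"tx": 0,"ty": 0,"tz": -0.03,"spin": 0,"jaw": 240},
  {"tx": 0,"ty": 0,"tz": -0.015,"spin": 0.12,"jaw": 240},
  {"tx": -0.02,"ty": -0.0018,"tz": 0,"spin": 0,"jaw": 240},
  {"tx": -0.0369,"ty": -0.0034,"tz": 0,"spin": 0,"jaw": 240},
  {"tx": -0.0369,"ty": -0.0034,"tz": 0,"spin": 0,"jaw": 240},
  {"tx": -0.0369,"ty": -0.0034,"tz": 0,"spin": 0,"jaw": 240},
  {"tx": -0.0369,"ty": -0.0034,"tz": 0,"spin": 0,"jaw": 240},
])

```text
time_s: 23.5
tool_pos: [0.5619, 0.2586, 0.0689]
eef_rot: [[-0.992, -0.13, -0.002], [-0.13, 0.992, -0.001], [0.002, -0.0, -1.0]]
ft_force: [-0.3, -0.3, -1.5]
gripper_width: 0.0155
grasp_force: 24.7
```

move_arm([
  {"tx": -0.0171,"ty": -0.0015,"tz": 0,"spin": 0,"jaw": 240},
  {"tx": 0,"ty": 0,"tz": 0,"spin": 0,"jaw": 240},
  {"tx": 0,"ty": 0,"tz": 0,"spin": 0,"jaw": 240},
  {"tx": 0,"ty": 0,"tz": 0,"spin": 0,"jaw": 240},
])

```text
time_s: 23.9
tool_pos: [0.5764, 0.2594, 0.0688]
eef_rot: [[-0.991, -0.13, -0.003], [-0.13, 0.991, -0.001], [0.003, -0.0, -1.0]]
ft_force: [-0.1, -1.3, -2.4]
gripper_width: 0.0161
grasp_force: 24.6
```

```bash
cat > p.py <<'E'
from w import *
F=np.array([.602,.263]); yaw=np.radians(7.4); fx=np.array([np.cos(yaw),np.sin(yaw)]); fy=np.array([-fx[1],fx[0]])
def rep(save=None):
    im,d,C=wrist([],save); hsv=cv2.cvtColor(im,cv2.COLOR_RGB2HSV)
    P,uv=cloud(C,d,np.ones(d.shape,bool)); X=(P[:,:2]-F)@fx; Y=(P[:,:2]-F)@fy
    t=bot.get_obs(); q=np.array(t['tool_pos'][:2])-F; print('tool in frame mm',np.round(q@fx*1e3,1),np.round(q@fy*1e3,1),t['tool_pos'][2],'F',np.round(t['ft_force'],1),t['gripper_width'])
    w=(hsv[uv[:,1],uv[:,0],1]<50)&(hsv[uv[:,1],uv[:,0],2]>150)&(abs(X)<.09)&(abs(Y)<.06)&(P[:,2]<.1)
    for s in np.arange(-.09,.09,.01):
        m=w&(X>=s)&(X<s+.01)
        if m.sum()>20: print('white x',round(s,2),'z',np.round(np.median(P[m,2]),4),'Y',np.round(np.percentile(Y[m],[1,99]),4),m.sum())
    if w.sum()>20: print('x range',np.percentile(X[w],[.5,99.5]))
E
python3 -c "
from p import *
rep('w5.png'); 
im,d,C=shot('side'); cv2.imwrite('pics/s5.png',cv2.resize(im[100:260,200:420,::-1],None,fx=3,fy=3))"
```

```text
23.95 [0.5766 0.2595 0.069 ] [-0.991 -0.13   0.003] [ 17.9  23.5  97.2   0.   59.4 -79.6]
tool in frame mm -25.7 -0.2 0.06896488028932556 F [-0.1 -0.2 -1.8] 0.015497651956168536
white x -0.07 z 0.0624 Y [-0.0389  0.0381] 2131
white x -0.06 z 0.0623 Y [-0.0392  0.048 ] 1902
white x -0.05 z 0.0622 Y [-0.0396  0.038 ] 752
white x -0.04 z 0.0621 Y [-0.0396  0.038 ] 720
white x -0.03 z 0.062 Y [-0.0396  0.0381] 678
white x -0.02 z 0.062 Y [-0.0396  0.0383] 646
white x -0.01 z 0.0619 Y [-0.0397  0.0384] 248
white x 0.02 z 0.0618 Y [-0.0151  0.0137] 237
white x 0.03 z 0.0616 Y [-0.0148  0.0137] 158
x range [-0.06597732  0.03164732]
```

View pics/s5.png

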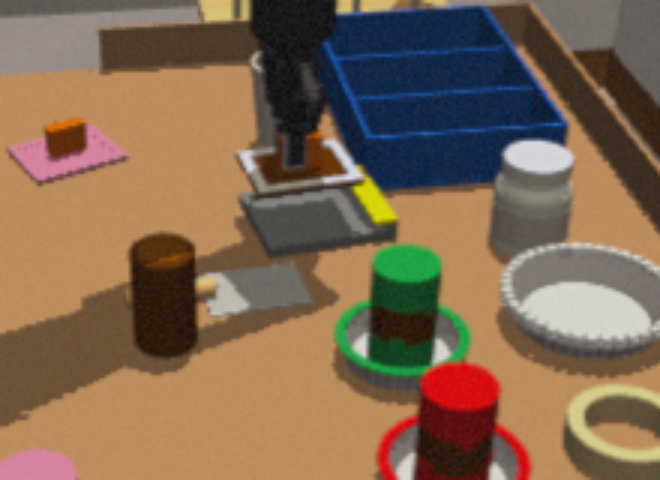

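View pics/w5.png

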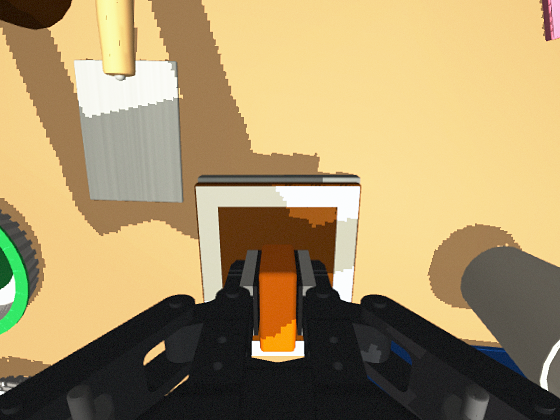

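The pane hangs level above the frame with its +x end short of the lip. I'll press its near end on the far ridge so it pivots in the grip, lip end down.

move_arm([
  {"tx": 0,"ty": 0,"tz": 0.015,"spin": 0,"jaw": 240},
  {"tx": 0,"ty": 0,"tz": 0.015,"spin": 0,"jaw": 240},
  {"tx": 0,"ty": 0,"tz": 0.009,"spin": 0,"jaw": 240},
  {"tx": 0,"ty": 0,"tz": 0.003,"spin": 0,"jaw": 240},
  {"tx": 0,"ty": 0,"tz": 0,"spin": 0,"jaw": 240},
  {"tx": 0,"ty": 0,"tz": 0,"spin": 0,"jaw": 240},
])

```text
time_s: 24.6
tool_pos: [0.5788, 0.2597, 0.0279]
eef_rot: [[-0.992, -0.13, 0.0], [-0.13, 0.992, 0.0], [-0.0, 0.0, -1.0]]
ft_force: [0.4, -0.1, -1.2]
gripper_width: 0.0156
grasp_force: 24.7
```

move_arm([
  {"tx": 0,"ty": 0,"tz": 0.001,"spin": 0,"jaw": 240},
  {"tx": 0,"ty": 0,"tz": 0.001,"spin": 0,"jaw": 240},
  {"tx": 0,"ty": 0,"tz": 0,"spin": 0,"jaw": 240},
])

```text
time_s: 24.9
tool_pos: [0.5787, 0.2597, 0.0261]
eef_rot: [[-0.992, -0.13, 0.0], [-0.13, 0.992, 0.0], [-0.0, 0.0, -1.0]]
ft_force: [0.1, 0.5, -2.4]
gripper_width: 0.0154
grasp_force: 24.7
```

move_arm([
  {"tx": 0,"ty": 0,"tz": 0.001,"spin": 0,"jaw": 240},
  {"tx": 0,"ty": 0,"tz": 0.001,"spin": 0,"jaw": 240},
  {"tx": 0,"ty": 0,"tz": 0,"spin": 0,"jaw": 240},
])

```text
time_s: 25.2
tool_pos: [0.5784, 0.2596, 0.0236]
eef_rot: [[-0.992, -0.13, -0.0], [-0.13, 0.992, -0.0], [0.0, -0.0, -1.0]]
ft_force: [-0.3, -0.4, -2.2]
gripper_width: 0.0156
grasp_force: 24.7
```

move_arm([
  {"tx": 0,"ty": 0,"tz": 0.001,"spin": 0,"jaw": 240},
  {"tx": 0,"ty": 0,"tz": 0.001,"spin": 0,"jaw": 240},
  {"tx": 0,"ty": 0,"tz": 0.001,"spin": 0,"jaw": 240},
  {"tx": 0,"ty": 0,"tz": 0,"spin": 0,"jaw": 240},
])

```text
time_s: 25.6
tool_pos: [0.5793, 0.2598, 0.0222]
eef_rot: [[-0.992, -0.13, 0.001], [-0.13, 0.992, 0.0], [-0.001, -0.0, -1.0]]
ft_force: [-1.2, -0.9, 4.2]
gripper_width: 0.0156
grasp_force: 25.6
```

```bash
python3 -c "
from p import *
rep('w6.png')"
```

```text
25.65 [0.5794 0.2598 0.0222] [-0.992 -0.13  -0.001] [ 17.8  27.5  97.6  -0.   54.8 -79.6]
tool in frame mm -22.8 -0.3 0.02224160526794852 F [-1.4 -1.2  5.4] 0.015389454526765843
white x -0.07 z 0.0168 Y [-0.0389  0.0377] 1273
white x -0.06 z 0.0165 Y [-0.0391  0.0508] 2777
white x -0.05 z 0.016 Y [-0.0394  0.0513] 1042
white x -0.04 z 0.0157 Y [-0.0395  0.0514] 1046
white x -0.03 z 0.0154 Y [-0.0394  0.0514] 936
white x -0.02 z 0.0152 Y [-0.0396  0.0516] 884
white x -0.01 z 0.0144 Y [-0.0513  0.0516] 749
white x -0.0 z 0.0044 Y [-0.0483  0.0454] 84
white x 0.02 z 0.0143 Y [-0.0151  0.0137] 130
white x 0.03 z 0.0141 Y [-0.0152  0.0138] 175
white x 0.04 z 0.004 Y [-0.0159  0.0139] 50
x range [-0.06364442  0.04264243]
```

move_arm([
  {"tx": 0,"ty": 0,"tz": 0.001,"spin": 0,"jaw": 240},
  {"tx": 0,"ty": 0,"tz": 0.001,"spin": 0,"jaw": 240},
  {"tx": 0,"ty": 0,"tz": 0,"spin": 0,"jaw": 240},
])

```text
time_s: 25.95
tool_pos: [0.5805, 0.26, 0.0209]
eef_rot: [[-0.992, -0.13, 0.004], [-0.13, 0.992, 0.001], [-0.004, 0.0, -1.0]]
ft_force: [0.3, -0.6, 5.9]
gripper_width: 0.0157
grasp_force: 26.0
```

move_arm([
  {"tx": 0,"ty": 0,"tz": 0.001,"spin": 0,"jaw": 240},
  {"tx": 0,"ty": 0,"tz": 0.001,"spin": 0,"jaw": 240},
  {"tx": 0,"ty": 0,"tz": 0,"spin": 0,"jaw": 240},
])

```text
time_s: 26.25
tool_pos: [0.5807, 0.26, 0.0207]
eef_rot: [[-0.992, -0.13, 0.003], [-0.13, 0.992, 0.0], [-0.003, -0.0, -1.0]]
ft_force: [-3.9, -1.6, 15.1]
gripper_width: 0.0155
grasp_force: 27.2
```

```bash
python3 -c "
from p import *
rep('w7.png')"
```

```text
26.3 [0.5806 0.26   0.0207] [-0.992 -0.13  -0.003] [ 17.8  27.7  97.5  -0.   54.6 -79.6]
tool in frame mm -21.6 -0.2 0.020661626461233228 F [-3.8 -3.2 14.3] 0.01566530190787248
white x -0.07 z 0.0171 Y [-0.039   0.0377] 1237
white x -0.06 z 0.0166 Y [-0.0391  0.051 ] 2906
white x -0.05 z 0.0157 Y [-0.0394  0.0515] 1049
white x -0.04 z 0.0149 Y [-0.0395  0.0515] 1058
white x -0.03 z 0.0142 Y [-0.0395  0.0514] 953
white x -0.02 z 0.0135 Y [-0.0396  0.0513] 901
white x -0.01 z 0.0125 Y [-0.051   0.0516] 799
white x -0.0 z 0.0047 Y [-0.0472  0.0437] 154
white x 0.02 z 0.0108 Y [-0.0152  0.0138] 108
white x 0.03 z 0.0105 Y [-0.0154  0.014 ] 105
x range [-0.06332238  0.03280326]
```

The pane is tilted about 4° with its low end on the floor. I'll relieve the force and slide it under the lip.

move_arm([
  {"tx": 0,"ty": 0,"tz": -0.001,"spin": 0,"jaw": 240},
  {"tx": 0,"ty": 0,"tz": -0.0015,"spin": 0,"jaw": 240},
  {"tx": 0,"ty": 0,"tz": -0.001,"spin": 0,"jaw": 240},
  {"tx": 0,"ty": 0,"tz": 0,"spin": 0,"jaw": 240},
])

```text
time_s: 26.7
tool_pos: [0.5795, 0.2599, 0.0209]
eef_rot: [[-0.992, -0.13, 0.002], [-0.13, 0.992, 0.001], [-0.002, 0.0, -1.0]]
ft_force: [2.3, -0.3, 2.4]
gripper_width: 0.0159
grasp_force: 25.5
```

move_arm([
  {"tx": -0.002,"ty": 0,"tz": 0,"spin": 0,"jaw": 240},
  {"tx": -0.002,"ty": 0,"tz": 0,"spin": 0,"jaw": 240},
  {"tx": -0.002,"ty": 0,"tz": 0,"spin": 0,"jaw": 240},
  {"tx": -0.002,"ty": 0,"tz": 0,"spin": 0,"jaw": 240},
  {"tx": 0,"ty": 0,"tz": 0,"spin": 0,"jaw": 240},
  {"tx": 0,"ty": 0,"tz": 0,"spin": 0,"jaw": 240},
])

```text
time_s: 27.3
tool_pos: [0.5853, 0.2609, 0.0205]
eef_rot: [[-0.992, -0.13, -0.003], [-0.13, 0.992, -0.0], [0.003, 0.0, -1.0]]
ft_force: [-3.9, 0.1, 7.5]
gripper_width: 0.0157
grasp_force: 26.1
```

```bash
python3 -c "
from p import *
rep('w8.png')"
```

```text
27.35 [0.5853 0.2608 0.0205] [-0.992 -0.13   0.003] [ 17.7  28.3  96.6   0.   55.3 -79.8]
tool in frame mm -16.8 0.0 0.02053798411271503 F [-3.5  0.8  6.2] 0.015859444544361057
white x -0.07 z 0.0101 Y [-0.      0.0515] 46
white x -0.06 z 0.0166 Y [-0.0385  0.0509] 3343
white x -0.05 z 0.016 Y [-0.0391  0.0512] 1454
white x -0.04 z 0.015 Y [-0.0392  0.0514] 1017
white x -0.03 z 0.0144 Y [-0.0392  0.0514] 1015
white x -0.02 z 0.0137 Y [-0.0392  0.0515] 920
white x -0.01 z 0.013 Y [-0.0392  0.0515] 856
white x -0.0 z 0.0107 Y [-0.0512  0.0516] 451
white x 0.01 z 0.004 Y [-0.0446  0.0431] 25
white x 0.03 z 0.0106 Y [-0.015   0.0142] 209
x range [-0.0599931   0.03777427]
```

View pics/w8.png

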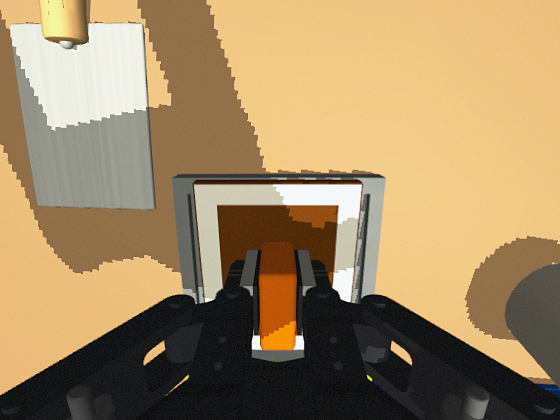

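Pane centred in y, with its near end still on the ridge at row 182. Slide on.

move_arm([
  {"tx": -0.002,"ty": 0,"tz": -0.0005,"spin": 0,"jaw": 240},
  {"tx": -0.002,"ty": 0,"tz": 0,"spin": 0,"jaw": 240},
  {"tx": -0.002,"ty": 0,"tz": 0,"spin": 0,"jaw": 240},
  {"tx": -0.002,"ty": 0,"tz": 0,"spin": 0,"jaw": 240},
  {"tx": 0,"ty": 0,"tz": 0,"spin": 0,"jaw": 240},
  {"tx": 0,"ty": 0,"tz": 0,"spin": 0,"jaw": 240},
])

```text
time_s: 27.95
tool_pos: [0.5945, 0.2618, 0.0205]
eef_rot: [[-0.992, -0.13, 0.0], [-0.13, 0.992, 0.0], [-0.0, 0.0, -1.0]]
ft_force: [-1.4, 0.2, 2.0]
gripper_width: 0.0157
grasp_force: 25.4
```

```bash
python3 -c "
from p import *
rep('w9.png')"
```

```text
28.0 [0.5945 0.2618 0.0205] [-0.992 -0.13  -0.   ] [ 17.6  29.1  95.4   0.   55.5 -79.9]
tool in frame mm -7.6 -0.3 0.020471967238382238 F [-0.7  0.1  2. ] 0.01527456562730166
white x -0.07 z 0.0103 Y [-0.0038  0.051 ] 70
white x -0.06 z 0.0101 Y [-0.0053  0.0512] 2002
white x -0.05 z 0.0164 Y [-0.0388  0.0509] 3474
white x -0.04 z 0.0157 Y [-0.0394  0.0514] 1293
white x -0.03 z 0.0148 Y [-0.0395  0.0515] 1024
white x -0.02 z 0.0142 Y [-0.0394  0.0515] 1002
white x -0.01 z 0.0135 Y [-0.0395  0.0515] 923
white x -0.0 z 0.0129 Y [-0.0486  0.0516] 870
white x 0.01 z 0.0104 Y [-0.0512  0.0512] 397
white x 0.02 z 0.0041 Y [-0.0446  0.0442] 25
white x 0.03 z 0.0111 Y [-0.0145  0.013 ] 28
white x 0.04 z 0.0107 Y [-0.0152  0.0138] 145
x range [-0.06002768  0.04412245]
```

move_arm([
  {"tx": 0,"ty": 0,"tz": 0.001,"spin": 0,"jaw": 240},
  {"tx": 0,"ty": 0,"tz": 0.001,"spin": 0,"jaw": 240},
  {"tx": 0,"ty": 0,"tz": 0.001,"spin": 0,"jaw": 240},
  {"tx": 0,"ty": 0,"tz": 0.001,"spin": 0,"jaw": 240},
  {"tx": 0,"ty": 0,"tz": 0,"spin": 0,"jaw": 240},
  {"tx": 0,"ty": 0,"tz": 0,"spin": 0,"jaw": 240},
])

```text
time_s: 28.6
tool_pos: [0.5939, 0.2617, 0.017]
eef_rot: [[-0.992, -0.13, -0.001], [-0.13, 0.992, -0.0], [0.001, -0.0, -1.0]]
ft_force: [-3.0, -0.0, 5.8]
gripper_width: 0.0153
grasp_force: 26.1
```

```bash
python3 -c "
from p import *
rep('w10.png')"
```

```text
28.65 [0.594  0.2617 0.017 ] [-0.992 -0.13   0.001] [ 17.6  29.4  95.5   0.   55.2 -79.9]
tool in frame mm -8.1 -0.3 0.0170494963031433 F [-3.2 -1.7  5.8] 0.015925017418453015
white x -0.07 z 0.0101 Y [-0.0056  0.0513] 114
white x -0.06 z 0.01 Y [-0.0048  0.0512] 2170
white x -0.05 z 0.0111 Y [-0.0389  0.0509] 3393
white x -0.04 z 0.0109 Y [-0.0394  0.0515] 1485
white x -0.03 z 0.0107 Y [-0.0393  0.0514] 1101
white x -0.02 z 0.0107 Y [-0.0394  0.0516] 1037
white x -0.01 z 0.0105 Y [-0.0395  0.0515] 975
white x -0.0 z 0.0104 Y [-0.05    0.0516] 899
white x 0.01 z 0.0098 Y [-0.0463  0.0458] 257
white x 0.04 z 0.0105 Y [-0.0151  0.0136] 169
x range [-0.06014542  0.04466744]
```

move_arm([
  {"tx": 0,"ty": 0,"tz": 0.001,"spin": 0,"jaw": 240},
  {"tx": 0,"ty": 0,"tz": 0.0005,"spin": 0,"jaw": 240},
  {"tx": 0,"ty": 0,"tz": 0,"spin": 0,"jaw": 240},
  {"tx": 0,"ty": 0,"tz": 0,"spin": 0,"jaw": 120},
  {"tx": 0,"ty": 0,"tz": -0.002,"spin": 0,"jaw": 120},
  {"tx": 0,"ty": 0,"tz": 0,"spin": 0,"jaw": 120},
  {"tx": 0,"ty": 0,"tz": -0.015,"spin": 0,"jaw": 120},
  {"tx": 0,"ty": 0,"tz": -0.03,"spin": 0,"jaw": 120},
])

```text
time_s: 29.45
tool_pos: [0.5917, 0.2608, 0.0599]
eef_rot: [[-0.992, -0.13, -0.006], [-0.13, 0.992, -0.002], [0.007, -0.001, -1.0]]
ft_force: [0.7, 0.4, 0.5]
gripper_width: 0.0456
grasp_force: 0.0
```

move_arm([
  {"tx": 0,"ty": 0,"tz": -0.045,"spin": 0,"jaw": 120},
  {"tx": 0,"ty": 0,"tz": -0.045,"spin": 0,"jaw": 120},
  {"tx": 0.045,"ty": 0,"tz": 0,"spin": 0,"jaw": 120},
  {"tx": 0.045,"ty": 0,"tz": 0,"spin": 0,"jaw": 120},
  {"tx": 0.045,"ty": 0,"tz": 0,"spin": 0,"jaw": 120},
  {"tx": 0,"ty": 0,"tz": 0,"spin": 0,"jaw": 120},
  {"tx": 0,"ty": 0,"tz": 0,"spin": 0,"jaw": 120},
])

```text
time_s: 30.15
tool_pos: [0.4598, 0.2442, 0.1529]
eef_rot: [[-0.991, -0.13, 0.001], [-0.13, 0.991, 0.0], [-0.001, 0.0, -1.0]]
ft_force: [0.5, -0.2, 0.9]
gripper_width: 0.0452
grasp_force: 0.0
```

```bash
python3 -c "
from p import *
rep('w11.png')
im,_,_=shot('top'); im2,_,_=shot('side'); w=cv2.imread('pics/w11.png')
a=cv2.resize(im[110:310,70:470,::-1],(800,400)); b=np.hstack([cv2.resize(im2[100:340,180:480,::-1],(250,200)),cv2.resize(w[150:390,150:450],(550,200))])
cv2.imwrite('pics/fin.png',np.vstack([a,b]))"
```

```text
30.2 [0.4616 0.2446 0.1536] [-0.991 -0.13  -0.003] [ 20.2   4.5 110.2  -0.   65.1 -77.2]
tool in frame mm -141.6 -0.2 0.15361094968223377 F [-0.1 -0.1  0.3] 0.04512609375473101
white x -0.07 z 0.0101 Y [-0.0445  0.0364] 46
white x -0.06 z 0.0098 Y [-0.0452  0.0438] 585
white x -0.05 z 0.0103 Y [-0.0467  0.0431] 638
white x -0.04 z 0.01 Y [-0.0494  0.0481] 362
white x -0.03 z 0.0101 Y [-0.0517  0.0506] 307
white x -0.02 z 0.0102 Y [-0.0513  0.0511] 316
white x -0.01 z 0.0102 Y [-0.0516  0.0506] 288
white x -0.0 z 0.0102 Y [-0.0513  0.051 ] 283
white x 0.01 z 0.01 Y [-0.0515  0.0513] 280
white x 0.02 z 0.0101 Y [-0.0512  0.051 ] 271
white x 0.03 z 0.0099 Y [-0.0512  0.0514] 163
x range [-0.06028403  0.03613794]
```

View pics/fin.png

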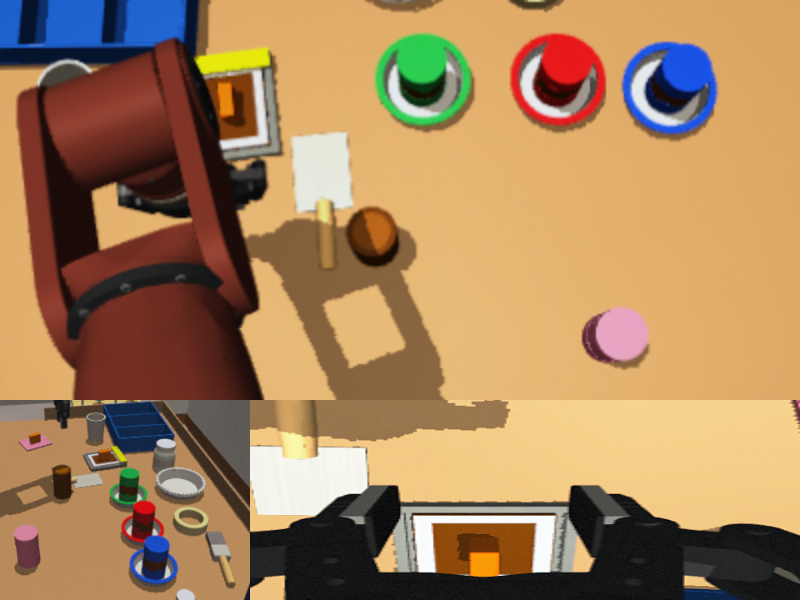

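The pane lies flat in the frame, at (233,105), with its far end under the lip. The three glasses stand in their matching dishes at (422,70), (563,70) and (685,72). The bare glass and the pink pieces have not moved.

```bash
python3 -c "
from plant import bot
print(bot.job_done())"
```

```text
the job is handed in; nothing more can be done
None
```

The job is handed in at about 30 s of robot time: green, blue and red glasses stand upright in their matching dishes, and the pane lies flat in its frame with one end under the yellow lip; the bare glass and the pink look-alikes were left alone.

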